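# Draw a dropped stopper out from under the bench riser

## Task

The red-brown rubber stopper is out of hand's reach under the low wire shelf. Take the orange-handled scoop by its handle, reach it in under the shelf, set it down over the red-brown stopper and draw the stopper out until all of it is on the open worktop just in front of the shelf. Do not strike the shelf, leave the dark grey stopper beside it where it is, and leave the scoop lying on the worktop.

Things in the scene. Friction and masses are not known exactly. Their poses are not given: they have to be found in the camera images.
- scoop: Steel scoop, orange handle, 300 mm long, 0.12 kg; all in mm. Origin: worktop level, mid-pocket; x to far wall, z up. Floorless pocket 34 high: far wall inside x=+37, side walls inside y=+-32 (outside +-35), open below and at x=-34. Rod over pocket z=35-47 leads to grip x=-135 to -252, 20 wide, z=30-52; grasp at x=-180, z=41. Feet at x=-118 (44 wide) and -245 keep it level; balances at x=-87.
- riser: Low fixed shelf: steel wires in an aluminium frame on four posts, 160 mm deep (x), 270 wide (y), underside 115 and top 127 mm above the worktop; tape roll and timer on top, up to 145. Origin: worktop level under its centre; x points from the front edge (robot's side, x=-80) to the back, z up. Posts 12 mm thick, feet 18, at x=+-71, y=+-126; open between them all round.
- red_stopper: Red-brown rubber stopper, a cone standing on its wide end: 28 mm across at the worktop, narrower above, 26 mm high, 30 g. Stands under the shelf. Origin: centre of its narrow top face, 26 mm above the worktop; its z axis points down.
- grey_stopper: Dark grey rubber stopper, standing likewise: 32 mm across at the worktop, 28 mm high, 30 g. Stands under the shelf about 100 mm to the left or right of the red-brown one. Origin: centre of its narrow top face, 28 mm up; z axis down. It is to stay where it is.
There are look-alikes about, which are no part of the job. Leave any blue or purple look-alike of the red_stopper alone.

How it is judged:
By the outcome, as a careful person would: the job done as asked, in the order asked, and still so for the second after the job is handed in, with the robot touching nothing.
It also fails if it takes over 45 s, if anything falls off the work surface, if the arm or the gripper's body presses on something with over 40 N, if the wrist force passes 120 N, or if a joint passes its speed limit or range.

## Robot

A 6-joint arm with a two-finger parallel gripper is mounted at the origin on a cart in front of the work surface, level with it; the furniture and walls round the work are solid. World frame = base frame: x ahead of the robot, y to its left, z up, the work surface at z = 0. Lengths are in mm, angles in rad, forces in N, time in s.
With the tool pointing down it reaches from about 300 to 875 mm from the base axis. Payload 6.4 kg.
Tool frame: the origin (TCP) lies where the fingers leave the gripper's body, on its centre line; the fingertips stand 73 mm ahead of it and the grasp point (between the pads) lies 54 mm ahead of it (env.tip_extent is the distance from the TCP to the fingertips, in mm); z points along the fingers, y is the line along which they close (so a half turn about z gives the same grasp; the last joint's range is limited). The gripper opens to 85 mm and grips with 20 to 120 N. Pads are 22 mm wide; open, the fingers measure 114 mm over their backs; the gripper's body (76 mm by 85 mm) begins 54 mm behind the grasp point. The pads swing forward as they close: fully open they stand 13 mm farther back than shut.
Start: joints at [0.968, 0.181, 1.607, -0, 1.354, -0.206], TCP at [222.21, 530.344, 303.888] pointing down, gripper open.
Joint ranges: [-2.99, 2.99], [-0.89, 2.07], [0.3, 2.58], [-1.14, 4.28], [0, 2.63], [-3.12, 3.12]. Speed limits (rad/s): [2.57, 2.57, 3.01, 3.14, 3.14, 3.14].

## Interface

Orientations are given as a unit quaternion [w, x, y, z].
In Python, from station import get_obs, imaging, order, env gives the robot as it stands.
- The arm moves only by the tool play_rows, never from a script. Its argument "steps" is a list of rows, each a list of 4 numbers: the shift along the tool's x, y, z in mm, then the turn about the tool's z in degrees. In form: [[tx, ty, tz, yaw], ...]. A call has exactly 10 rows; each row is the pose to reach, as a shift and turn from the pose commanded when the call began, along the tool's axes at that moment; what a row does not reach only later rows make up. A row lasts 1/8 s, in which the tool goes at most 62.5 mm and 10.7 degrees, less where a joint would pass 70% of its speed; a pose out of reach is approached as far as the arm can. A call with a gripper value outside its range is refused whole. "grip" is the gripper's target within -1 to 1 (shut at 1, half-way at 0, fully open at -1), set as the call begins (left out, the last holds). The fingers move at their own pace and stop on an object; the grip force is fixed at half the most. Time passes only in rows, so rows that repeat a pose let the fingers close, or fill a call up. It gives the time, the measured TCP pose, the force and the opening at its end, in the units of the state.
- get_obs(): the state, without advancing time (a new reading comes with each control period).
- imaging.grab_frame(name): name is "scene" or "top" or "wrist"; returns the picture (384x512x3 uint8, red, green, blue); there is no depth.
- imaging.camera_params(name): a dict with "vfov" (degrees; the focal length in pixels is half the picture's height over the tangent of half this angle, whatever the lens; pixels are square), "cx", "cy" (the principal point, pixels), "dist_coeffs" ([k1, k2, p1, p2, k3] as OpenCV has them; the pictures are not rectified), "pose" (4x4, takes a point from camera to world coordinates). Camera axes: x right, y down, z forward; pixel columns grow to the right and rows downward; lengths in mm; the calibration is good to about 2 mm. A picture is of the moment at which its call begins: read the wrist's pose just before it. camera_params takes no time and is no camera call; for the wrist camera it gives the pose at the moment of the call.
- order.hand_in(): hands the job in, once; it reports no verdict.
The state is a dict: "time": time; "joint_positions": joint angles; "joint_velocities": joint speeds; "tau": joint torques, N m; "ee_pos": TCP position; "ee_rot": TCP orientation; "contact_force": force on the tool from outside, world axes, zero at the start; "ft_torque": the same for the moment, N m; "finger_gap": finger opening in mm.
Only numpy, scipy, OpenCV 4.12 (cv2) and the standard library are available. Lean on these libraries where they do the work, as an engineer would, in place of code of your own. Each camera call takes 0.05 s, during which the arm holds its last target. There are 200 camera calls.

## Working session

There is one attempt and no reset: what is moved stays moved. The work goes in short steps, Python scripts to look and compute and a tool call to move; the robot and the scene stay as the last step left them, time stands still between calls to the robot, and variables do not carry over. Pictures are saved under pics/ and viewed, on a budget of 10 in all, crops included, one or two more only if the job needs it, and the job is handed in when it is done.

Besides the shell and the picture viewer there is one more tool, called after "Call:" as name(argument=value, ...) on one line, values as JSON. play_rows: Moves the arm, as the interface text tells. Its arguments: {"type":"object","properties":{"steps":{"type":"array"},"grip":{"type":"number"}},"required":["steps"]}

```bash
mkdir -p pics; ls; python3 - <<'E'
from station import get_obs, imaging
import cv2,numpy as np
for n in("scene","top"):
    f=imaging.grab_frame(n); cv2.imwrite(f"pics/{n}0.png",f[:,:,::-1])
    p=imaging.camera_params(n); print(n,p["vfov"],p["cx"],p["cy"],p["dist_coeffs"]);print(np.round(p["pose"],3))
o=get_obs();print(o["time"],o["ee_pos"],o["ee_rot"])
E
```

```text
pics
scene 44.50645088417901 261.2964420782614 193.3447933905123 [0.04862992 0.         0.         0.         0.        ]
[[-9.36000e-01  3.18000e-01 -1.50000e-01  6.94224e+02]
 [ 3.51000e-01  8.37000e-01 -4.21000e-01  6.61397e+02]
 [-8.00000e-03 -4.46000e-01 -8.95000e-01  8.16752e+02]
 [ 0.00000e+00  0.00000e+00  0.00000e+00  1.00000e+00]]
top 49.28186810544599 251.99904133563555 197.06902809352596 [-0.06832375  0.          0.          0.          0.        ]
[[ 1.50000e-02 -9.96000e-01  8.90000e-02  5.01454e+02]
 [-1.00000e+00 -1.40000e-02  1.40000e-02  2.80892e+02]
 [-1.30000e-02 -8.90000e-02 -9.96000e-01  9.09772e+02]
 [ 0.00000e+00  0.00000e+00  0.00000e+00  1.00000e+00]]
0.1 [221.97272144 529.99948273 303.04643094] [-3.31550916e-04  1.97090464e-01  9.80384950e-01 -7.67376804e-04]
```

View pics/scene0.png

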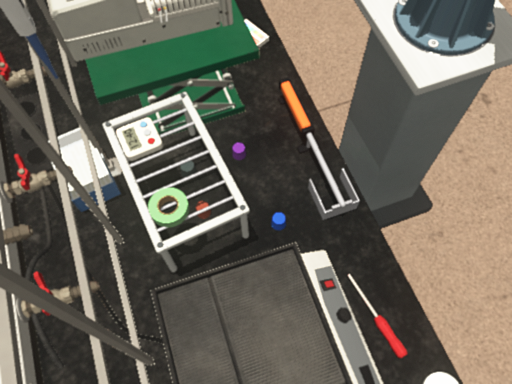

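View pics/top0.png

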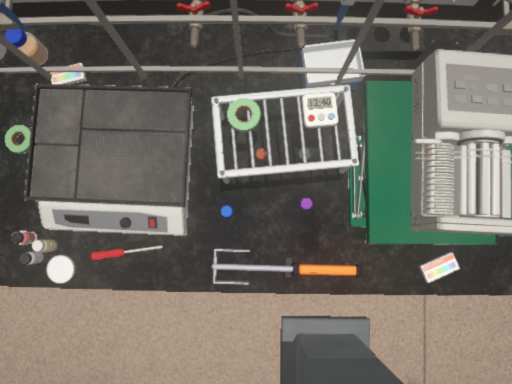

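```bash
cat > h.py <<'E'
from station import get_obs, imaging
import cv2,numpy as np
def K(p):
    f=192/np.tan(np.radians(p["vfov"]/2)); return np.array([[f,0,p["cx"]],[0,f,p["cy"]],[0,0,1.]])
def ray(p,uv):
    n=cv2.undistortPoints(np.array(uv,float).reshape(-1,1,2),K(p),np.array(p["dist_coeffs"])).reshape(-1,2)
    T=np.array(p["pose"]); return T[:3,3],np.c_[n,np.ones(len(n))]@T[:3,:3].T
def onz(p,uv,z):
    o,d=ray(p,uv); return o+d*((z-o[2])/d[:,2])[:,None]
def proj(p,X):
    T=np.linalg.inv(np.array(p["pose"])); 
    return cv2.projectPoints(np.array(X,float).reshape(-1,1,3),cv2.Rodrigues(T[:3,:3])[0],T[:3,3],K(p),np.array(p["dist_coeffs"]))[0].reshape(-1,2)
E
python3 - <<'E'
from h import *
P={n:imaging.camera_params(n) for n in("scene","top")}
np.set_printoptions(suppress=True,precision=1)
print("base in top",proj(P["top"],[[0,0,0],[300,0,0]]))
for n,hs in (("red",((0,12),26)),("orange",((8,18),41)),("blue",((108,125),26)),("purple",((135,152),26))):
  for c in P:
    im=cv2.imread(f"pics/{c}0.png");H=cv2.cvtColor(im,cv2.COLOR_BGR2HSV)
    (a,b),z=hs
    m=cv2.inRange(H,(a,120,60),(b,255,255))
    k,l,s,ce=cv2.connectedComponentsWithStats(m)
    for i in range(1,k):
      if s[i,4]>25: print(n,c,s[i],ce[i],onz(P[c],ce[i],z)[0])
t=P["top"]
print("scoop wall corners z=34",onz(t,[[215,249],[215,283]],34), "rod/handle axis",onz(t,[[214,267],[356,270.5]],45))
print("shelf corners top127",onz(t,[[213,97],[349,88],[355,168],[220,178]],127))
print("edge z0",onz(t,[[100,291],[400,294]],0))
print("grey",onz(t,[[305,155]],28))
for c,b in (("top",(200,80,370,190)),("scene",(100,90,255,270))):
    im=cv2.imread(f"pics/{c}0.png");cv2.imwrite(f"pics/{c}0c.png",cv2.resize(im[b[1]:b[3],b[0]:b[2]],None,fx=3 if c=="scene" else 4,fy=3 if c=="scene" else 4,interpolation=2))
a=cv2.imread("pics/top0c.png");b=cv2.imread("pics/scene0c.png");s=440/b.shape[0]
cv2.imwrite("pics/c1.png",np.hstack([a[:, :400] if 0 else cv2.resize(a,(440,285)),]) ) 
q=np.zeros((590,440*1+350,3),np.uint8);q[:285,:440]=cv2.resize(a,(440,285));b2=cv2.resize(b,(345,400));q[:400,445:790]=b2
cv2.imwrite("pics/c1.png",q[:400])
E
```

```text
base in top [[385.6 471.1]
 [387.  330.3]]
red scene [  0  51  11  30 173] [ 4.1 67. ] [ 971.3 -189.7   26. ]
red scene [280  80  31  51 317] [293.9 106.2] [428.1 125.1  26. ]
red scene [148 138   6   6  26] [150.7 140.3] [726.7 100.9  26. ]
red scene [ 13 153  17  37 283] [ 22.3 171.6] [973.1  83.8  26. ]
red scene [195 201  14   9  76] [201.  204.8] [675.2 272.2  26. ]
red scene [198 210  13   9  60] [204.6 214.4] [674.8 293.2  26. ]
red scene [ 33 271  19  23 181] [ 40.3 281.2] [974.2 312.8  26. ]
red scene [324 280  10   8  64] [328.6 283.5] [514.7 492.1  26. ]
red scene [ 42 309   8   7  27] [ 45.2 312.3] [974.5 369.   26. ]
red scene [374 314  34  45 560] [390.4 336.6] [457.6 606.7  26. ]
red top [176   1  35  12 199] [193.2   6.6] [1009.   432.4   26. ]
red top [285   2  34  12 199] [301.    7.4] [1008.8  190.    26. ]
red top [404   5  34  12 212] [420.   10.7] [1008.   -79.3   26. ]
red top [256 148  11  11  89] [260.6 153.4] [674.4 276.4  26. ]
red top [149 219   6   8  39] [151.7 222.6] [522.8 505.6  26. ]
red top [ 91 249  34  11 260] [106.8 254. ] [454.7 600.1  26. ]
red top [298 264  59  12 161] [326.7 269.4] [430.6 134.9  26. ]
orange scene [280  81  31  50 636] [294.5 105.1] [431.  133.2  41. ]
orange top [298 264  59  12 662] [327.1 269.5] [431.7 136.4  41. ]
blue scene [271 212  15  19 237] [278.2 220.7] [552.7 353.1  26. ]
blue top [  5  27  21  20 284] [15.5 36.5] [942.5 841.4  26. ]
blue top [220 205  14  13 135] [226.6 211. ] [549.9 346.8  26. ]
purple scene [232 142  13  17 186] [238.4 150.3] [570.9 184.9  26. ]
purple top [300 198  12  12 107] [305.6 203.5] [568.2 179.7  26. ]
scoop wall corners z=34 [[469.9 368.8  34. ]
 [399.8 367.3  34. ]] rod/handle axis [[433.5 368.9  45. ]
 [430.6  77.8  45. ]]
shelf corners top127 [[764.1 370.2 127. ]
 [785.6 107.7 127. ]
 [629.3  98.  127. ]
 [606.6 353.  127. ]]
edge z0 [[372.7 621.5   0. ]
 [377.4 -28.3   0. ]]
grey [[671.9 181.6  28. ]]
```

View pics/c1.png

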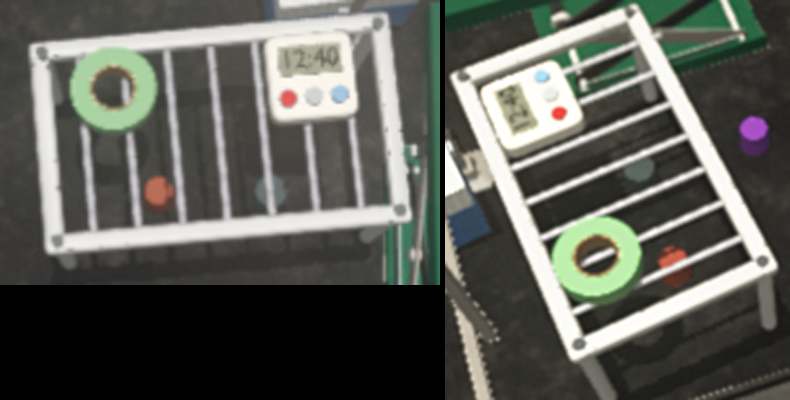

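Candidates for the red-brown stopper in the top view:
- (261,153): red-brown, under the shelf.
- (227,211): blue look-alike, in front of the shelf.
- (306,203): purple look-alike, in front of the shelf.
- (304,155): grey stopper, under the shelf.
- (22,237): red-topped vial.

The close crop confirms (261,153), at about (674, 278) in world coordinates. The scoop handle is orange at (327,269), with its axis along +y.

```bash
cat >> h.py <<'E'
def go(x,y,z,yang):
    """rel. shift in tool axes + turn to put TCP at x,y,z with tool-y at world angle yang (deg)"""
    from scipy.spatial.transform import Rotation as R
    o=get_obs();w,a,b,c=o["ee_rot"];M=R.from_quat([a,b,c,w]).as_matrix()
    cur=np.degrees(np.arctan2(M[1,1],M[0,1]));t=(cur-yang+180)%360-180
    print("t",round(o["time"],2),"pos",np.round(o["ee_pos"],1),"yang",round(cur,1),"F",np.round(o["contact_force"],1),"gap",round(o["finger_gap"],1))
    print("shift",np.round(M.T@(np.array([x,y,z])-o["ee_pos"]),1),"turn",round(t,1),"tool z",np.round(M[:,2],3))
E
python3 -c "
from h import *
go(431.3,149,220,-.6)"
```

```text
t 0.1 pos [222. 530. 303.] yang 67.3 F [ 0.2 -1.  -0.1] gap 85.3
shift [-340.3 -270.4   83.4] turn 67.9 tool z [-0.001 -0.001 -1.   ]
```

Call:
play_rows(steps=[[-34,-27,8,6.8],[-75,-60,18,15],[-120,-95,29,24],[-165,-131,40,33],[-210,-167,51,42],[-255,-203,62,51],[-300,-238,73,60],[-330,-262,81,66],[-340,-270,83,68],[-340,-270,83,68]], grip=-1)

```text
time: 1.35
ee_pos: [431.4, 149.8, 220.7]
ee_rot: [-0.0, 0.712, 0.702, -0.0]
contact_force: [-0.4, 0.0, 0.0]
finger_gap: 86.1
```

```bash
python3 - <<'E'
from h import *
p=imaging.camera_params("wrist");f=imaging.grab_frame("wrist");im=f[:,:,::-1].copy();cv2.imwrite("pics/w1.png",im)
m=cv2.inRange(cv2.cvtColor(im,cv2.COLOR_BGR2HSV),(5,120,60),(18,255,255))
c=max(cv2.findContours(m,0,2)[0],key=cv2.contourArea);r=cv2.minAreaRect(c);b=cv2.boxPoints(r)
print(r);print(np.round(onz(p,b,45),1)); print(np.round(onz(p,[r[0]],45),1))
go(431.3,149,95,-.6)
E
```

```text
((258.0, 204.5), (121.0, 24.0), 90.0)
[[421.6 194.5  45. ]
 [441.9 194.2  45. ]
 [442.   75.9  45. ]
 [418.5  76.2  45. ]]
[[431.1 139.5  45. ]]
t 1.4 pos [431.1 150.5 220.8] yang -0.7 F [-0.5  1.1  0.6] gap 85.5
shift [ -1.5   0.3 125.8] turn -0.1 tool z [-0.001  0.    -1.   ]
```

View pics/w1.png

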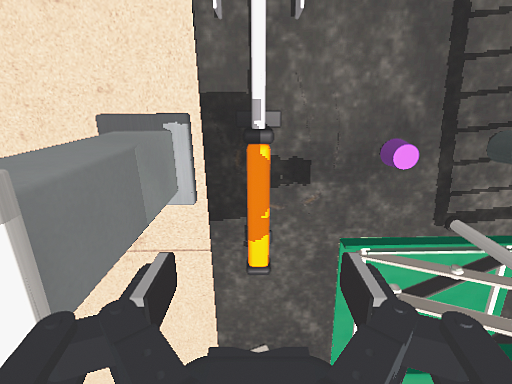

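The wrist view shows the handle centred at (258,204), which matches the plan, so I'm descending onto it and closing.

Call:
play_rows(steps=[[-1,0,15,0],[-1,0,35,0],[-1,0,60,0],[-1,0,85,0],[-1,0,105,0],[-1,0,118,0],[-1,0,124,0],[-1,0,126,0],[-1,0,126,0],[-1,0,126,0]])

```text
time: 2.65
ee_pos: [431.9, 148.9, 95.4]
ee_rot: [0.0, 0.712, 0.703, 0.0]
contact_force: [-0.1, -0.3, 1.1]
finger_gap: 85.6
```

Call:
play_rows(steps=[[0,0,0,0],[0,0,0,0],[0,0,0,0],[0,0,0,0],[0,0,0,0],[0,0,0,0],[0,0,0,0],[0,0,0,0],[0,0,0,0],[0,0,0,0]], grip=1)

```text
time: 3.9
ee_pos: [431.6, 148.9, 95.1]
ee_rot: [0.0, 0.712, 0.703, 0.0]
contact_force: [0.2, -1.0, 6.1]
finger_gap: 19.3
```

```bash
python3 -c "
from h import *
go(431.3,149,95,-.6)
go(360,235,200,-84.5)"
```

```text
t 3.9 pos [431.6 148.9  95.1] yang -0.7 F [ 0.2 -1.   6.1] gap 19.3
shift [ 0.1 -0.3  0.1] turn -0.1 tool z [ 0. -0. -1.]
t 3.9 pos [431.6 148.9  95.1] yang -0.7 F [ 0.2 -1.   6.1] gap 19.3
shift [  85.2  -72.7 -105. ] turn 83.8 tool z [ 0. -0. -1.]
```

Call:
play_rows(steps=[[0,0,-4,0],[0,0,-12,0],[0,0,-24,0],[0,0,-38,0],[0,0,-52,0],[0,0,-64,0],[3,-2,-72,3],[10,-7,-75,9],[19,-14,-75,17],[29,-21,-75,25]])

```text
time: 5.15
ee_pos: [410.7, 178.4, 170.5]
ee_rot: [0.0, 0.848, 0.53, 0.0]
contact_force: [0.3, -0.5, -1.5]
finger_gap: 19.0
```

```bash
python3 -c "
from h import *
go(360,248,170,-84.5)"
```

```text
t 5.15 pos [410.7 178.4 170.5] yang -26.0 F [ 0.3 -0.5 -1.5] gap 19.0
shift [ 40.3 -76.    0.5] turn 58.5 tool z [ 0.  0. -1.]
```

Call:
play_rows(steps=[[5,-10,0,8],[11,-21,0,16],[17,-32,0,24],[22,-43,0,32],[28,-53,0,40],[33,-63,0,47],[37,-70,0,53],[40,-75,0,57],[40,-76,0,58.5],[40,-76,0,58.5]])

```text
time: 6.4
ee_pos: [359.7, 247.2, 170.1]
ee_rot: [-0.0, 0.999, 0.051, 0.0]
contact_force: [-0.2, 0.1, -1.5]
finger_gap: 19.2
```

```bash
python3 - <<'E'
from h import *
q=imaging.camera_params("wrist");f=imaging.grab_frame("wrist");t=imaging.grab_frame("top");s=imaging.grab_frame("scene")
cv2.imwrite("pics/top2.png",t[:,:,::-1]);cv2.imwrite("pics/scene2.png",s[:,:,::-1])
im=np.hstack([cv2.resize(x[:,:,::-1],(400,300)) for x in (f,s)])
im=np.vstack([im,np.hstack([cv2.resize(t[80:290,150:430,::-1],(400,300)),np.zeros((300,400,3),np.uint8)])])
cv2.imwrite("pics/c2.png",im)
go(360,248,131,-84.5)
# predicted scoop corners
o=get_obs();a=np.radians(5.5);x,y,z=o["ee_pos"];z0=z-95
L=[(40,35,34),(40,-35,34),(-34,35,34),(-34,-35,34)]
X=[[x+(180+u)*np.cos(a)-v*np.sin(a),y+(180+u)*np.sin(a)+v*np.cos(a),z0+h] for u,v,h in L]
print(np.round(proj(imaging.camera_params("top"),X),1));print(np.round(proj(q,X),1))
E
```

```text
t 6.55 pos [359.8 247.1 170. ] yang -84.2 F [ 0.3  0.4 -1. ] gap 19.2
shift [ 0.2 -0.9 39. ] turn 0.3 tool z [ 0.  0. -1.]
[[246.4 195.7]
 [282.7 192.7]
 [249.5 234.2]
 [286.1 231.2]]
[[ 118.8 -487.8]
 [ 397.6 -484.4]
 [ 157.1  -94.2]
 [ 356.9  -92.6]]
```

View pics/c2.png

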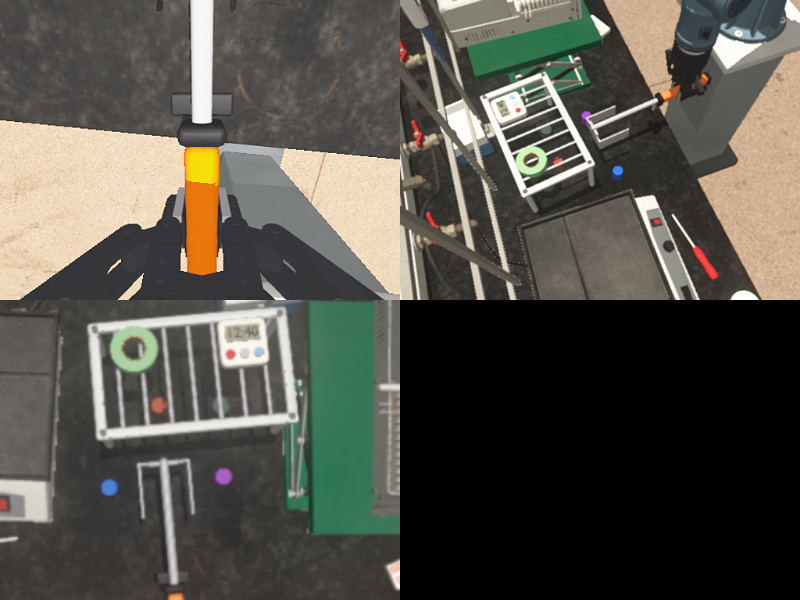

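The scoop is held level and straight. Its corners project at (246,195) and (282,193), within 1–2 px of the measured ones. Lowering to about 36 mm clearance.

Call:
play_rows(steps=[[0,0,4,0],[0,0,10,0],[0,0,18,0],[0,0,26,0],[0,0,33,0],[0,0,37,0],[0,0,39,0],[0,0,39,0],[0,0,39,0],[0,0,39,0]])

```text
time: 7.8
ee_pos: [359.9, 247.3, 131.1]
ee_rot: [-0.0, 0.999, 0.05, 0.0]
contact_force: [-0.8, -0.2, -0.3]
finger_gap: 19.1
```

```bash
python3 -c "
from h import *
go(495,260,131,-84.2)"
```

```text
t 7.8 pos [359.9 247.3 131.1] yang -84.2 F [-0.8 -0.2 -0.3] gap 19.1
shift [135.7   0.9   0.2] turn -0.0 tool z [ 0.001  0.    -1.   ]
```

Call:
play_rows(steps=[[6,0,0,0],[20,0,0,0],[38,0,0,0],[57,0,0,0],[77,0,0,0],[97,1,0,0],[115,1,0,0],[128,1,0,0],[135,1,0,0],[136,1,0,0]])

```text
time: 9.05
ee_pos: [495.4, 259.9, 130.7]
ee_rot: [0.0, 0.999, 0.05, -0.0]
contact_force: [-0.2, 0.6, -1.3]
finger_gap: 19.0
```

```bash
python3 - <<'E'
from h import *
q=imaging.camera_params("wrist");f=imaging.grab_frame("wrist");t=imaging.grab_frame("top");s=imaging.grab_frame("scene")
im=np.hstack([cv2.resize(t[80:230,190:370,::-1],(480,400),interpolation=2),cv2.resize(s[90:260,100:240,::-1],(320,400),interpolation=2)])
cv2.imwrite("pics/c3.png",im)
go(495,260,96,-84.2)
E
```

```text
t 9.2 pos [494.6 259.9 130.7] yang -84.2 F [-0.3 -0.4 -1.5] gap 19.4
shift [ 0.5 -0.1 34.7] turn -0.0 tool z [-0.001 -0.    -1.   ]
```

View pics/c3.png

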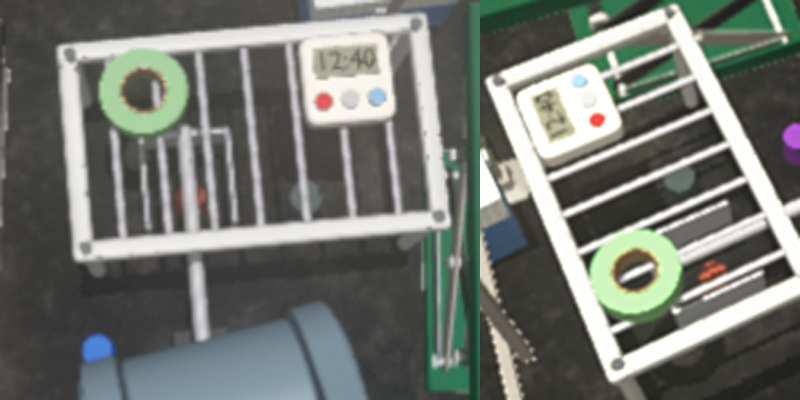

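The pocket brackets the red stopper in both views: walls at columns 145 and 232, stopper at (192,197), far wall at row 130. Setting it down.

Call:
play_rows(steps=[[0,0,3,0],[0,0,8,0],[0,0,14,0],[0,0,20,0],[0,0,26,0],[0,0,30,0],[0,0,33,0],[0,0,34,0],[0,0,34,0],[0,0,34,0]])

```text
time: 10.45
ee_pos: [495.3, 259.9, 97.1]
ee_rot: [-0.0, 0.999, 0.05, 0.0]
contact_force: [-0.3, -0.3, -1.5]
finger_gap: 19.3
```

```bash
python3 - <<'E'
from h import *
go(375,249,96,-84.2)
E
```

```text
t 10.45 pos [495.3 259.9  97.1] yang -84.2 F [-0.3 -0.3 -1.5] gap 19.3
shift [-120.8   -1.2    1.1] turn -0.0 tool z [ 0.  0. -1.]
```

Call:
play_rows(steps=[[0,0,1,0],[-3,0,1,0],[-8,0,1,0],[-14,0,1,0],[-21,0,1,0],[-28,0,1,0],[-35,0,1,0],[-42,0,1,0],[-49,0,1,0],[-56,0,1,0]])

```text
time: 11.7
ee_pos: [439.0, 254.2, 95.9]
ee_rot: [-0.0, 0.999, 0.05, 0.0]
contact_force: [-0.0, -0.2, -1.5]
finger_gap: 19.2
```

Call:
play_rows(steps=[[-7,0,0,0],[-15,0,0,0],[-23,0,0,0],[-31,0,0,0],[-39,0,0,0],[-47,0,0,0],[-54,0,0,0],[-60,0,0,0],[-64,0,0,0],[-66,0,0,0]])

```text
time: 12.95
ee_pos: [373.6, 247.6, 95.9]
ee_rot: [-0.0, 0.999, 0.05, 0.0]
contact_force: [1.1, 0.3, -0.8]
finger_gap: 18.6
```

```bash
python3 - <<'E'
from h import *
P=imaging.camera_params("top");t=imaging.grab_frame("top");s=imaging.grab_frame("scene")
im=np.hstack([cv2.resize(t[80:260,190:370,::-1],(400,400),interpolation=2),cv2.resize(s[90:270,120:300,::-1],(400,400),interpolation=2)])
cv2.imwrite("pics/c4.png",im)
for c,f in(("top",t),("scene",s)):
    m=cv2.inRange(cv2.cvtColor(f,cv2.COLOR_RGB2HSV),(0,110,50),(12,255,255))
    k,l,st,ce=cv2.connectedComponentsWithStats(m)
    for i in range(1,k):
        X=onz(imaging.camera_params(c),ce[i],26)[0]
        if st[i,4]>12 and 500<X[0]<720 and 200<X[1]<340: print(c,st[i],np.round(X,1))
go(375,249,96,-84.2)
E
```

```text
top [268 193   4  10  30] [579.9 256.9  26. ]
scene [247 185   9  13  80] [577.6 277.7  26. ]
t 13.05 pos [373.6 247.6  95.9] yang -84.2 F [ 0.2  0.4 -1.1] gap 18.8
shift [ 1.5 -1.2 -0.1] turn -0.0 tool z [-0. -0. -1.]
```

View pics/c4.png

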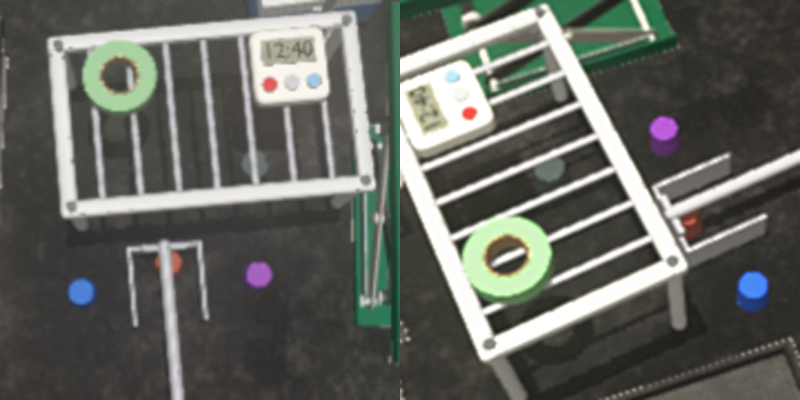

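The stopper is out at about (578, 267), clear of the shelf front edge at about x=612. If I left the scoop here its handle would hang over the table edge, so I'll lift it off and lay it back where it was.

Call:
play_rows(steps=[[3,0,0,0],[5,0,0,0],[5,0,-3,0],[5,0,-9,0],[5,0,-18,0],[5,0,-29,0],[5,0,-42,0],[5,0,-55,0],[5,0,-65,0],[5,0,-72,0]])

```text
time: 14.3
ee_pos: [378.9, 248.2, 168.7]
ee_rot: [-0.0, 0.999, 0.05, 0.0]
contact_force: [0.2, 0.8, -1.5]
finger_gap: 19.1
```

```bash
python3 - <<'E'
from h import *
go(428,149,170,-.7)
E
```

```text
t 14.3 pos [378.9 248.2 168.7] yang -84.2 F [ 0.2  0.8 -1.5] gap 19.1
shift [ 38.9 103.6  -1.3] turn -83.5 tool z [ 0.001  0.    -1.   ]
```

Call:
play_rows(steps=[[-3,8,0,-6],[-3,20,0,-14],[-3,32,0,-23],[0,44,0,-32],[4,56,0,-41],[10,68,0,-50],[17,80,0,-59],[25,91,0,-68],[33,99,0,-76],[38,103,0,-81]])

```text
time: 15.55
ee_pos: [427.2, 149.0, 167.9]
ee_rot: [0.0, 0.726, 0.688, -0.0]
contact_force: [-0.5, -0.1, -1.0]
finger_gap: 18.9
```

```bash
python3 - <<'E'
from h import *
go(428,149,96,-.7)
E
```

```text
t 15.55 pos [427.2 149.  167.9] yang -3.1 F [-0.5 -0.1 -1. ] gap 18.9
shift [ 0.1  0.8 71.9] turn -2.4 tool z [-0. -0. -1.]
```

Call:
play_rows(steps=[[0,1,6,-2],[0,1,16,-2.4],[0,1,28,-2.4],[0,1,40,-2.4],[0,1,51,-2.4],[0,1,60,-2.4],[0,1,66,-2.4],[0,1,70,-2.4],[0,1,72,-2.4],[0,1,72.5,-2.4]])

```text
time: 16.8
ee_pos: [428.0, 149.4, 95.4]
ee_rot: [0.0, 0.712, 0.702, 0.0]
contact_force: [-0.1, -0.3, -1.7]
finger_gap: 19.2
```

Call:
play_rows(steps=[[0,0,0,0],[0,0,0,0],[0,0,0,0],[0,0,0,0],[0,0,0,0],[0,0,0,0],[0,0,0,0],[0,0,0,0],[0,0,0,0],[0,0,0,0]], grip=-1)

```text
time: 18.05
ee_pos: [427.8, 149.4, 95.4]
ee_rot: [-0.0, 0.712, 0.702, -0.0]
contact_force: [-0.1, 0.5, -0.6]
finger_gap: 85.0
```

Call:
play_rows(steps=[[0,0,-5,0],[0,0,-15,0],[0,0,-35,0],[0,0,-60,0],[0,0,-90,0],[0,0,-120,0],[0,0,-150,0],[0,0,-170,0],[0,0,-180,0],[0,0,-180,0]])

```text
time: 19.3
ee_pos: [428.1, 149.5, 276.1]
ee_rot: [0.001, 0.712, 0.702, 0.001]
contact_force: [0.6, -0.7, -0.1]
finger_gap: 85.4
```

```bash
python3 - <<'E'
from h import *
t=imaging.grab_frame("top");s=imaging.grab_frame("scene")
cv2.imwrite("pics/c5.png",np.hstack([cv2.resize(t[80:300,190:400,::-1],(400,420),interpolation=2),cv2.resize(s[70:270,120:370,::-1],(400,420))]))
for c,f in(("top",t),("scene",s)):
    m=cv2.inRange(cv2.cvtColor(f,cv2.COLOR_RGB2HSV),(0,110,50),(12,255,255))
    k,l,st,ce=cv2.connectedComponentsWithStats(m)
    for i in range(1,k):
        X=onz(imaging.camera_params(c),ce[i],20)[0]
        if st[i,4]>12 and 500<X[0]<720 and 200<X[1]<340: print(c,st[i],np.round(X,1))
go(428,149,96,-.7)
E
```

```text
top [260 192  12  13 122] [579.4 264.8  20. ]
scene [242 180  14  18 212] [580.6 268.4  20. ]
t 19.4 pos [427.4 149.4 274.7] yang -0.8 F [-0.7  0.3 -0.1] gap 85.4
shift [ -0.3   0.8 178.7] turn -0.1 tool z [-0.001 -0.    -1.   ]
```

View pics/c5.png

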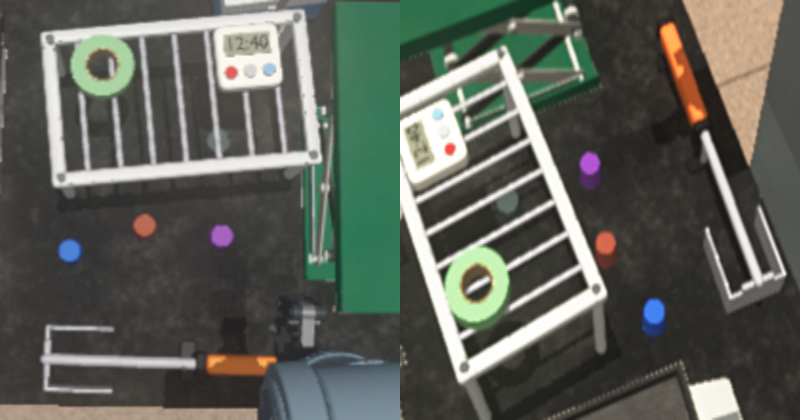

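The stopper stands upright on the open worktop at (145,225) in the left view. The grey stopper and the blue and purple look-alikes haven't moved, and the scoop is flat on the table.

```bash
python3 -c "
from station import order
print(order.hand_in())"
```

```text
the job is handed in; nothing more can be done
None
```

The red-brown stopper is out from under the shelf and standing upright on the open worktop, and the job was handed in at about 19.5 s. I gripped the scoop by its handle, reached it in about 36 mm above the worktop, set it down over the stopper and drew it out. I then lifted the scoop off, because its handle would have hung over the table edge, and laid it back where it had been.

Last checks before handing in:
- **Stopper:** its centre is at about (580, 267). Its back edge is near x=594, about 18 mm clear of the shelf's front edge at roughly x=612. The top and scene cameras agreed to about 4 mm.
- **Other objects:** the grey stopper, the blue and purple look-alikes and the shelf looked unmoved in the pictures; I did not re-measure them.
- **Scoop and robot:** the scoop lies flat on the worktop and the gripper was open and clear above it. The force readings at the end of each move never passed about 6 N.

No check failed. While the scoop's rod covered the stopper, the two cameras disagreed by about 20 mm sideways; that cleared once I lifted the scoop off.

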